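# Push the sample block round the L-slot into the photometer's reading bay

## Robot

A 6-joint arm with a two-finger parallel gripper is mounted at the origin on the work surface. World frame = base frame: x ahead of the robot, y to its left, z up, the work surface at z = 0. Lengths are in m, angles in rad, forces in N, time in s.
With the tool pointing down it reaches from about 0.375 to 0.9 m from the base axis. Payload 3.1 kg.
Tool frame: the origin (TCP) lies midway between the tips of the shut fingers; the grasp point (between the pads) lies 19 mm behind it; x points along the fingers, z is the direction in which the jaws open and shut, and the axes are right-handed (so a half turn about x gives the same grasp; the last joint's range is limited). The gripper opens to 85 mm and grips with 20 to 120 N. Pads are 22 mm wide; open, the fingers measure 114 mm over their backs; the gripper's body (76 mm by 85 mm) begins 54 mm behind the grasp point. The pads swing forward as they close: fully open they stand 13 mm farther back than shut.
Start: joints at [1.02, 0.527, 1.433, -0, 1.181, -0.178], TCP at [0.228, 0.582, 0.231] pointing down, gripper open.
Joint ranges: [-3.08, 3.08], [-0.75, 2.2], [0.22, 2.44], [-1.43, 4.57], [0, 2.65], [-2.85, 2.85]. Speed limits (rad/s): [2.79, 2.79, 3.14, 3.14, 3.14, 3.14].

## Interface

Orientations are given as a unit quaternion [x, y, z, w].
In Python, from station import telemetry, optics, manip gives the robot as it stands.
- The arm moves only by the tool step_arm, never from a script. Its argument "commands" is a list of rows, each a list of 4 numbers: the shift along the tool's x, y, z in m, then the turn about the tool's x in rad. A call has 1 to 8 rows; each row is the pose to reach, as a shift and turn from the pose measured when the call began, along the tool's axes at that moment; what a row does not reach only later rows make up. A row lasts 1/12 s, in which the tool goes at most 41.7 mm and 7.16 degrees, less where a joint would pass 70% of its speed; a pose out of reach is approached as far as the arm can. A call with a gripper value outside its range is refused whole. "jaw" is the finger opening in m, from 0 to 0.0854, set as the call begins (left out, the last holds). The fingers move at their own pace and stop on an object; "grip_force" is the grip in N (left out, the last holds). Time passes only in rows, so rows that repeat a pose let the fingers close. It gives the time, the measured TCP pose, the force and the opening at its end, in the units of the state.
- telemetry.sense(): the state, without advancing time (a new reading comes with each control period).
- optics.snapshot(name): name is "side" or "top"; returns the picture (420x560x3 uint8, red, green, blue); there is no depth.
- optics.camera_params(name): a dict with "mtx" (3x3 intrinsics, pixels), "k1" (the pictures are not rectified: a ray, as slopes to the right and down, at radius r is drawn at 1 + k1 r^2 times it, then the intrinsics apply), "origin" and "attitude" of the camera in the world. Camera axes: x right, y down, z forward; pixel columns grow to the right and rows downward; lengths in m; the calibration is good to about 2 mm. A picture is of the moment at which its call begins. camera_params takes no time and is no camera call.
- manip.sign_off(): hands the job in, once; it reports no verdict.
The state is a dict: "t": time; "q": joint angles; "qd": joint speeds; "tau": joint torques, N m; "tcp_pos": TCP position; "tool_rot": TCP orientation; "force": force on the tool from outside, world axes, zero at the start; "ft_torque": the same for the moment, N m; "finger_gap": opening from 0.0 (shut) to 1.0 (fully open).
Only numpy, scipy, OpenCV 4.12 (cv2) and the standard library are available. Lean on these libraries where they do the work, as an engineer would, in place of code of your own. Each camera call takes 0.05 s, during which the arm holds its last target.

## Task

Bring the sample into the photometer's reading bay: push the round aluminium sample block along the first leg of the L-shaped slot to the corner, then round the corner and along the second leg, between the two black heads, until it is fully home at the closed end of the slot. Only push it: do not lift it or touch the vial that stands in it, and leave the bottle, beaker and jar where they are. Finish clear of everything.

Things in the scene. Friction and masses are not known exactly. Their poses are not given: they have to be found in the camera images.
- reader: Flat white bench photometer, fixed. Origin: centre of the deck's underside, on the bench; z up. Deck 240 mm (own x) by 280 mm (own y), top 30 mm above the bench, with an L-shaped slot 14 mm wide, 18 mm deep. Blue housing, 85 mm tall, at own y 140 to 200. Two black heads, tops 75 mm above the bench, flank the slot's end: own x 20 to 70, y 104 to 142 and -40 to -8 mm. Rest of deck clear.
- block: Loose round aluminium drum, 90 mm diameter, 28 mm tall, about 0.35 kg, flat on the deck, sliding with a few N of friction. Origin: centre of its underside, at deck height, on the axis of the steel pin (10 mm diameter, 14 mm long) that hangs below it in the slot with 2 mm play each side. Free to spin. Starts on the first leg, 60 to 110 mm short of the corner.
- vial: Amber glass vial with white cap, 24 mm diameter, 46 mm tall, standing loosely in the 28 mm bore at the middle of the block; its top is 24 mm above the block's top. Origin: centre of its underside.
- slot_start (a point): Where the block's axis is at the closed start of the first leg; on the deck top, at reader's own (-45, -60) mm. The first leg runs from here along the reader's own +y, 110 mm, to slot_corner.
- slot_corner (a point): Where the block's axis is at the slot's corner; on the deck top, at reader's own (-45, 50) mm. The slot's wall stops the block here (up to 2 mm beyond). The second leg runs from here along the reader's own +x, 90 mm, to slot_end.
- slot_end (a point): Where the block's axis is when the block is home against the closed end of the second leg; on the deck top, at reader's own (45, 50) mm.
- bottle: Bottle, 60 mm diameter, 130 mm tall, loose on the bench; origin centre of its underside. Leave alone.
- beaker: Open glass beaker, 70 mm diameter, 80 mm tall, loose on the bench; origin centre of its underside. Leave alone.
- jar: Small amber jar, 48 mm diameter, 60 mm tall, loose on the bench; origin centre of its underside. Leave alone.
Mind the look-alikes: they are no part of the job. Leave any purple look-alike of the block alone.

How it is judged:
By the outcome, as a careful person would: the job done as asked, in the order asked, and still so for the second after the job is handed in, with the robot touching nothing.
It also fails if it takes over 51 s, if anything falls off the work surface, if the arm or the gripper's body presses on something with over 40 N, if the wrist force passes 120 N, or if a joint passes its speed limit or range.

## Working session

There is one attempt and no reset: what is moved stays moved. The work goes in short steps, Python scripts to look and compute and a tool call to move; the robot and the scene stay as the last step left them, time stands still between calls to the robot, and variables do not carry over. Pictures are saved under pics/ and viewed, and the job is handed in when it is done.

Besides the shell and the picture viewer there is one more tool, called after "Call:" by a JSON object that holds its "api" and its "payload". step_arm: Moves the arm, as the interface text tells. Its arguments: {"type":"object","properties":{"commands":{"type":"array","items":{"type":"array","items":{"type":"number"}}},"jaw":{"type":"number"},"grip_force":{"type":"number"}},"required":["commands"]}

```bash
mkdir -p pics; ls; python3 - <<'E'
from station import telemetry, optics, manip
import cv2
for n in("top","side"):
    im=optics.snapshot(n); cv2.imwrite(f"pics/{n}0.png",im[:,:,::-1]); print(n,optics.camera_params(n))
print(telemetry.sense())
E
```

```text
pics
top {'mtx': array([[417.09407469,   0.        , 279.88841557],
       [  0.        , 417.09407469, 208.53730347],
       [  0.        ,   0.        ,   1.        ]]), 'k1': -0.028788267414015127, 'origin': array([ 0.45801234, -0.04673942,  0.7537252 ]), 'attitude': array([ 0.75580292, -0.6444854 ,  0.07618662, -0.0871557 ])}
side {'mtx': array([[470.36916453,   0.        , 282.98552587],
       [  0.        , 470.36916453, 207.03658854],
       [  0.        ,   0.        ,   1.        ]]), 'k1': -0.08301484362608973, 'origin': array([ 0.37563406, -0.61561297,  0.60592165]), 'attitude': array([ 0.89037058, -0.18008997,  0.08784447, -0.40876788])}
{'t': 0.1, 'q': array([ 1.01951113e+00,  5.28372609e-01,  1.43378474e+00, -3.32394276e-05,
        1.18143365e+00, -1.78500665e-01]), 'qd': array([-2.13772307e-04, -1.05778886e-03, -3.96608691e-03, -1.05829481e-03,
       -8.57677480e-04, -5.27963889e-05]), 'tau': array([-4.25192475e-04, -4.43303847e+01, -1.78583926e+01, -2.64958180e-04,
        3.91399604e-03,  1.78336296e-05]), 'tcp_pos': array([0.22726175, 0.58150911, 0.2304285 ]), 'tool_rot': array([-0.398984  ,  0.58463475,  0.39838732,  0.58335368]), 'force': array([-0.47040572, -0.01711851, -0.0617297 ]), 'ft_torque': array([ 0.04625322, -0.0082577 ,  0.02335074]), 'finger_gap': 1.0021066320657572}
```

View pics/top0.png

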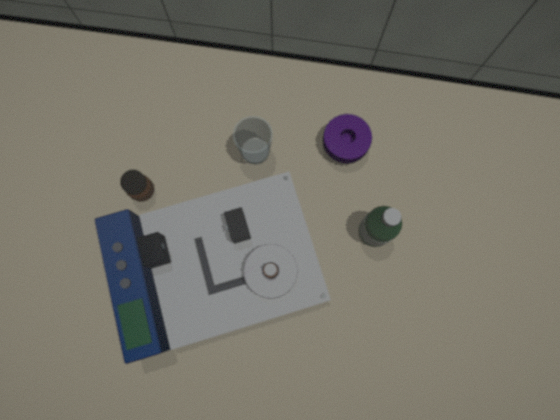

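View pics/side0.png

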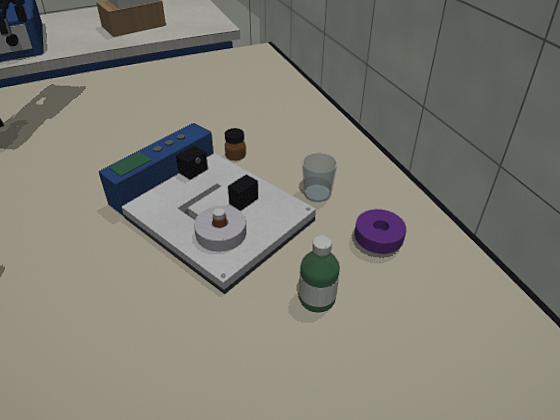

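```bash
cat > h.py <<'E'
import numpy as np,cv2
from scipy.spatial.transform import Rotation as R
from station import telemetry, optics, manip
def ray(n,px):
    c=optics.camera_params(n); K=c['mtx']; p=np.atleast_2d(np.array(px,float))
    d=cv2.undistortPoints(p[:,None,:],K,np.array([c['k1'],0,0,0]))[:,0]
    D=np.c_[d,np.ones(len(d))]@R.from_quat(c['attitude']).as_matrix().T
    return np.array(c['origin']),D
def plane(n,px,z):
    o,D=ray(n,px); return o+D*((z-o[2])/D[:,2])[:,None]
def proj(n,P):
    c=optics.camera_params(n); r=R.from_quat(c['attitude']).as_matrix()
    q=(np.atleast_2d(P)-c['origin'])@r
    s=q[:,:2]/q[:,2:]; s=s*(1+c['k1']*(s**2).sum(1))[:,None]
    return s@np.array(c['mtx'])[:2,:2].T+np.array(c['mtx'])[:2,2]
E
cat > m.py <<'E'
from h import *
def deck(n,save=None):
    im=cv2.imread(f"pics/{n}0.png"); g=cv2.cvtColor(im,cv2.COLOR_BGR2HSV)
    m=((g[...,1]<30)&(g[...,2]>110)).astype('u1')*255
    nn,l,st,ce=cv2.connectedComponentsWithStats(m); i=1+np.argmax(st[1:,4]); 
    mm=(l==i).astype('u1')*255
    cv2.imwrite(f"pics/m_{n}.png",mm); return mm
for n in("top","side"):
    mm=deck(n); c=max(cv2.findContours(mm,0,cv2.CHAIN_APPROX_NONE)[0],key=cv2.contourArea)
    a=cv2.approxPolyDP(c,4,True)[:,0]
    print(n,cv2.contourArea(c)); 
    for p,w in zip(a,plane(n,a,.03)): print(p,w.round(4))
im=cv2.imread("pics/top0.png"); cv2.imwrite("pics/crop.png",cv2.resize(im[160:370,90:340],None,fx=3,fy=2.8,interpolation=cv2.INTER_CUBIC)) 
im=cv2.imread("pics/side0.png"); cv2.imwrite("pics/crops.png",cv2.resize(im[110:310,90:340],None,fx=3,fy=3,interpolation=cv2.INTER_CUBIC)) 
E
python3 m.py
```

```text
top 21633.0
[289 171] [ 0.6992 -0.0271  0.03  ]
[138 214] [0.5773 0.2262 0.03  ]
[144 234] [0.5438 0.2073 0.03  ]
[159 231] [0.5533 0.1823 0.03  ]
[166 237] [0.5448 0.1677 0.03  ]
[170 264] [0.4996 0.1505 0.03  ]
[153 269] [0.4865 0.1778 0.03  ]
[171 350] [0.3607 0.1184 0.03  ]
[330 300] [ 0.483 -0.131  0.03 ]
side 12261.5
[214 153] [0.5768 0.2247 0.03  ]
[207 157] [0.5584 0.2158 0.03  ]
[208 169] [0.5482 0.1725 0.03  ]
[188 180] [0.5002 0.1516 0.03  ]
[177 174] [0.4843 0.1802 0.03  ]
[122 207] [0.3631 0.1176 0.03  ]
[223 282] [ 0.4845 -0.1311  0.03  ]
[315 208] [ 0.6991 -0.0247  0.03  ]
```

View pics/crop.png

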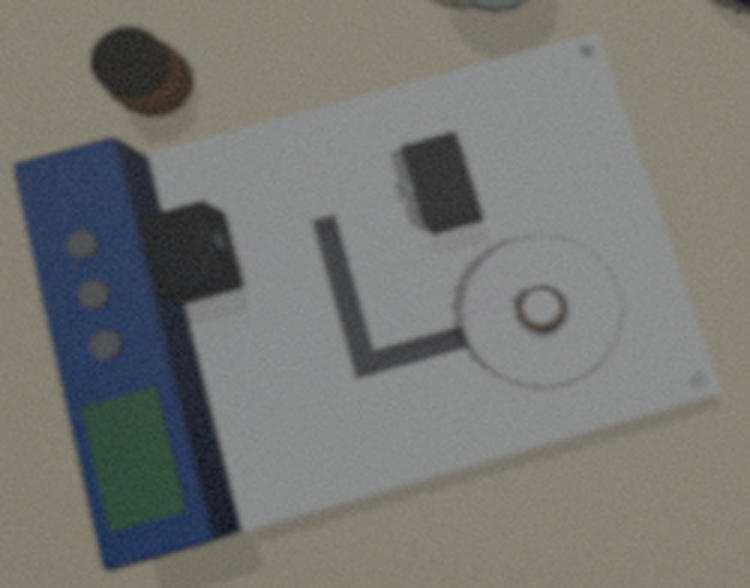

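View pics/crops.png

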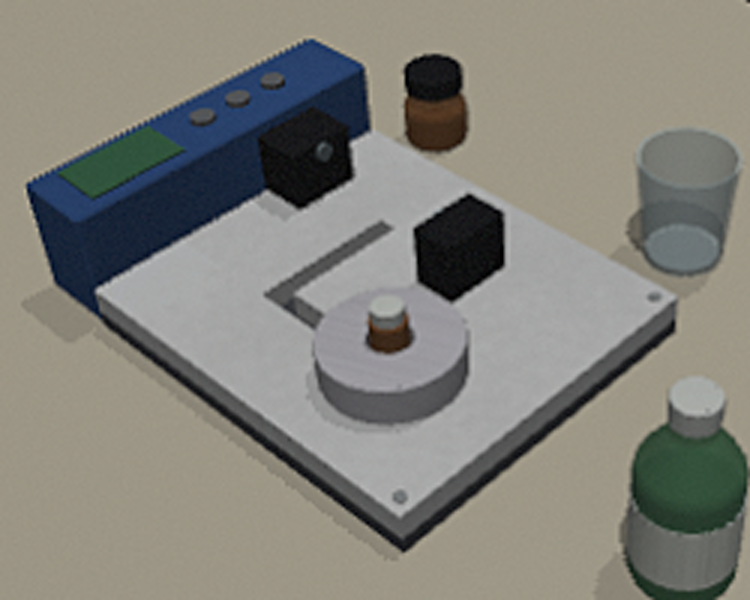

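The scene holds two candidates for the block. One is the silver drum with the amber vial, at top px (271,271) and side px (220,228). The other is the purple ring, at top px (348,137) and side px (380,232), which is the look-alike. The close crop shows the silver drum on the white deck, sitting on the slot with a white-capped vial, so I choose that one. I take the white corners as the deck and now measure the poses.

```bash
cat >> h.py <<'E'
A=np.array([.6991,-.0260]);B=np.array([.4838,-.1310])
ex=(A-B)/np.linalg.norm(A-B); ey=np.array([-ex[1],ex[0]])
C=(A+B)/2+.14*ey
def own(w): d=np.asarray(w)[...,:2]-C; return np.stack([d@ex,d@ey],-1)
def world(o,z=.03): return np.r_[C+o[0]*ex+o[1]*ey,z]
def tool():
    s=telemetry.sense(); M=R.from_quat(s['tool_rot']).as_matrix(); return s,M
E
python3 - <<'E'
from h import *
print("C",C,"yaw",np.degrees(np.arctan2(ex[1],ex[0])))
print("far corner",own([.577,.2255]))
im=cv2.imread("pics/top0.png"); g=cv2.GaussianBlur(im,(3,3),0)
hsv=cv2.cvtColor(g,cv2.COLOR_BGR2HSV)
gray=cv2.cvtColor(g,cv2.COLOR_BGR2GRAY)
c=cv2.HoughCircles(cv2.resize(gray[200:330,210:330],None,fx=4,fy=4),cv2.HOUGH_GRADIENT,1,50,param1=60,param2=20,minRadius=90,maxRadius=130)
print("hough",None if c is None else (c[0,:3]/4+[210,200,0]))
for px in [(270.3,271.4)]:
    print(own(plane("top",[px],.058)))
print("vialtop top",own(plane("top",[(90+541/3,160+307/2.8)],.082)))
print("vialtop side",own(plane("side",[(90+387/3,110+304/3)],.082)))
print("block side mid", own(plane("side",[(90+391/3,110+339/3)],.058)))
print("slot corner outer",own(plane("top",[(90+358/3,160+376/2.8)],.03)),"end", own(plane("top",[(90+325/3,160+218/2.8)],.03)))
print("bottle",plane("top",[(392,216)],.13),"beaker",plane("side",[(317,195)],0))
s,M=tool(); print(M.round(3)); 
for v,n in((ex,'ex'),(ey,'ey')): print(n,(M.T@np.r_[v,0]).round(3))
E
```

```text
C [0.53008221 0.0473332 ] yaw 25.998102483447582
far corner [0.120268   0.13957184]
hough None
[[-0.04703948 -0.0563649 ]]
vialtop top [[-0.04641258 -0.05709831]]
vialtop side [[-0.04398827 -0.05740532]]
block side mid [[-0.04583086 -0.05992983]]
slot corner outer [[-0.05164982  0.05394602]] end [[0.04798418 0.04764662]]
bottle [[ 0.61943951 -0.19696501  0.13      ]] beaker [[0.73765529 0.04124652 0.        ]]
[[-0.001 -0.931  0.364]
 [-0.002  0.364  0.931]
 [-1.     0.    -0.002]]
ex [-0.002 -0.677  0.736]
ey [-0.001  0.736  0.677]
```

Call:
{"api": "step_arm", "payload": {"commands": [[0,-0.029,-0.027,0.1],[0,-0.058,-0.054,0.2],[0,-0.087,-0.081,0.3],[0,-0.116,-0.108,0.4],[0,-0.145,-0.135,0.5],[0,-0.174,-0.162,0.6],[0,-0.203,-0.189,0.7],[0,-0.232,-0.216,0.745]], "jaw": 0}}

```text
t: 0.77
tcp_pos: [0.3648, 0.294, 0.2306]
tool_rot: [-0.158, 0.69, 0.157, 0.689]
force: [1.3, -0.9, -0.3]
finger_gap: -0.0
```

```bash
cat > st.py <<'E'
from h import *
s,M=tool(); p=s['tcp_pos']
print("t",round(s['t'],2),"own mm",(own(p)*1e3).round(1),"z",round(p[2]*1e3,1),"F",s['force'].round(1),"Fown",(s['force'][:2]@np.c_[ex,ey]).round(1),"gap",round(s['finger_gap'],2))
print("ex,ey,down in tool",(M.T@np.r_[ex,0]).round(3),(M.T@np.r_[ey,0]).round(3),(M.T@[0,0,-1]).round(3), 'q',s['q'].round(2))
E
python3 st.py
```

```text
t 0.77 own mm [-40.4 294.2] z 230.6 F [ 1.3 -0.9 -0.3] Fown [ 0.8 -1.4] gap -0.0
ex,ey,down in tool [-0.002  0.004  1.   ] [-0.001  1.    -0.004] [1.    0.001 0.002] q [ 0.44  0.32  1.81 -0.    1.01 -0.01]
```

Call:
{"api": "step_arm", "payload": {"commands": [[0,-0.04,0,0],[0,-0.08,0,0],[0,-0.12,0,0],[0,-0.16,0,0],[0,-0.2,0,0],[0,-0.24,0,0],[0,-0.28,0,0],[0,-0.32,0,0]]}}

```text
t: 1.43
tcp_pos: [0.504, 0.0039, 0.2307]
tool_rot: [-0.158, 0.69, 0.157, 0.689]
force: [1.1, 0.4, -0.1]
finger_gap: 0.002
```

Call:
{"api": "step_arm", "payload": {"commands": [[0,-0.04,0,0],[0,-0.08,-0.003,0],[0,-0.105,-0.003,0],[0,-0.105,-0.003,0]]}}

```text
t: 1.77
tcp_pos: [0.5497, -0.0976, 0.2306]
tool_rot: [-0.157, 0.69, 0.154, 0.69]
force: [0.1, 0.6, 0.3]
finger_gap: 0.002
```

```bash
python3 st.py
```

```text
t 1.77 own mm [ -45.9 -138.9] z 230.6 F [0.1 0.6 0.3] Fown [0.4 0.5] gap 0.0
ex,ey,down in tool [-0.001  0.01   1.   ] [-0.005  1.    -0.01 ] [1.    0.005 0.001] q [-0.37  0.44  1.6  -0.    1.1  -0.82]
```

Call:
{"api": "step_arm", "payload": {"commands": [[0.035,0.008,0,0],[0.07,0.008,0,0],[0.105,0.008,0,0],[0.14,0.008,0,0],[0.16,0.008,0,0],[0.175,0.008,0,0],[0.185,0.008,0,0],[0.188,0.008,0,0]]}}

```text
t: 2.43
tcp_pos: [0.5452, -0.0903, 0.0408]
tool_rot: [-0.157, 0.691, 0.155, 0.689]
force: [0.3, 0.2, 1.2]
finger_gap: -0.0
```

```bash
python3 st.py; python3 - <<'E'
from h import *
for n in("top","side"): cv2.imwrite(f"pics/{n}1.png",optics.snapshot(n)[:,:,::-1])
a=cv2.imread("pics/top1.png")[150:360,170:420];b=cv2.imread("pics/side1.png")[110:320,90:340]
cv2.imwrite("pics/c1.png",cv2.resize(np.hstack([a,b]),None,fx=1.6,fy=1.6))
E
```

```text
t 2.43 own mm [ -46.8 -130.3] z 40.8 F [0.3 0.2 1.2] Fown [0.3 0. ] gap -0.0
ex,ey,down in tool [-0.003  0.01   1.   ] [-0.002  1.    -0.01 ] [1.    0.002 0.003] q [-0.36  0.72  1.75 -0.01  0.67 -0.8 ]
```

View pics/c1.png

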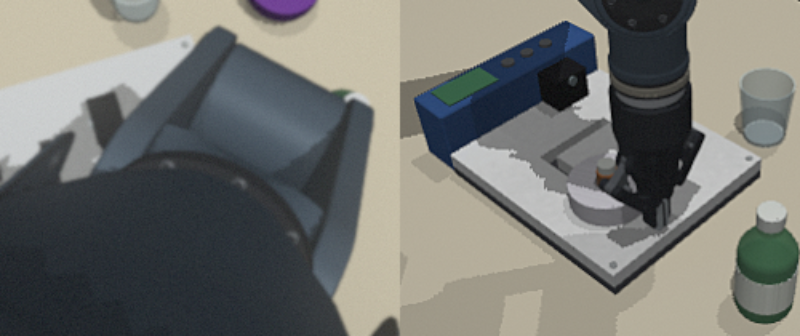

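Call:
{"api": "step_arm", "payload": {"commands": [[0,0.005,0.001,0],[0,0.01,0.001,0],[0,0.013,0.001,0],[0,0.016,0.001,0],[0,0.019,0.001,0],[0,0.022,0.001,0],[0,0.025,0.001,0],[0,0.028,0.001,0]]}}

```text
t: 3.2
tcp_pos: [0.5368, -0.0659, 0.0428]
tool_rot: [-0.158, 0.689, 0.153, 0.691]
force: [1.6, -3.6, 2.6]
finger_gap: -0.003
```

```bash
python3 st.py
```

```text
t 3.2 own mm [ -43.6 -104.7] z 42.8 F [ 1.6 -3.6  2.6] Fown [-0.2 -4. ] gap -0.0
ex,ey,down in tool [0.001 0.01  1.   ] [-0.007  1.    -0.01 ] [ 1.     0.007 -0.001] q [-0.33  0.71  1.79 -0.01  0.64 -0.76]
```

Call:
{"api": "step_arm", "payload": {"commands": [[0,0.005,-0.001,0],[0,0.01,-0.001,0],[0,0.015,-0.001,0],[0,0.02,-0.001,0],[0.001,0.025,-0.001,0],[0.001,0.03,-0.001,0],[0.001,0.035,-0.001,0],[0.001,0.04,-0.001,0]]}}

```text
t: 3.87
tcp_pos: [0.5202, -0.0304, 0.0421]
tool_rot: [-0.159, 0.688, 0.153, 0.692]
force: [3.5, -4.1, 4.7]
finger_gap: -0.002
```

```bash
python3 st.py; python3 - <<'E'
from h import *
for n in("side",): cv2.imwrite(f"pics/{n}2.png",optics.snapshot(n)[:,:,::-1])
b=cv2.imread("pics/side2.png")[110:320,90:340]
cv2.imwrite("pics/c2.png",cv2.resize(b,None,fx=2.5,fy=2.5))
E
```

```text
t 3.87 own mm [-43.  -65.5] z 42.1 F [ 3.5 -4.1  4.7] Fown [ 1.4 -5.2] gap -0.0
ex,ey,down in tool [0.004 0.01  1.   ] [-0.01  1.   -0.01] [ 1.     0.01  -0.004] q [-0.27  0.7   1.84 -0.01  0.6  -0.71]
```

View pics/c2.png

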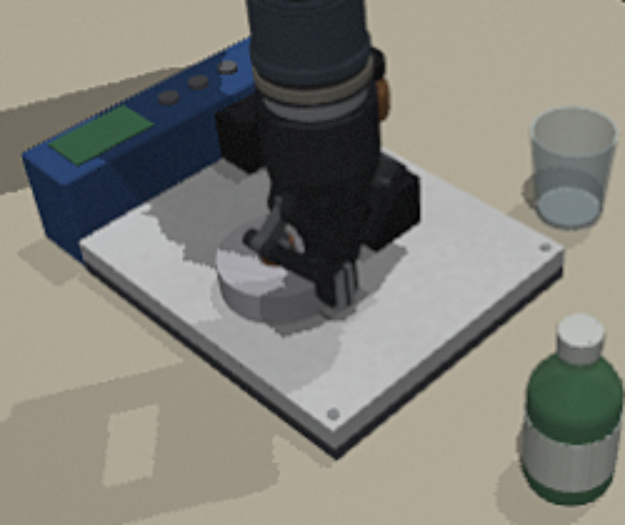

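```bash
python3 - <<'E'
from h import *
o,D=ray("side",[(271,204),(277,195),(263,200),(90+610-400-0,0)][:3])
a=cv2.imread("pics/side1.png")[140:270,200:310]
cv2.imwrite("pics/c1b.png",cv2.resize(a,None,fx=5,fy=4.5))
for d in D:
    # own y = -130
    f=lambda P: own(P)[1]
    y0=f(o);y1=f(o+d); t=(-.130-y0)/(y1-y0); P=o+t*d; print(own(P),P[2])
E
```

```text
[ 0.00730003 -0.13      ] 0.10646253353075974
[ 0.02219252 -0.13      ] 0.11646913691930394
[-0.01152691 -0.13      ] 0.12672497071665784
```

View pics/c1b.png

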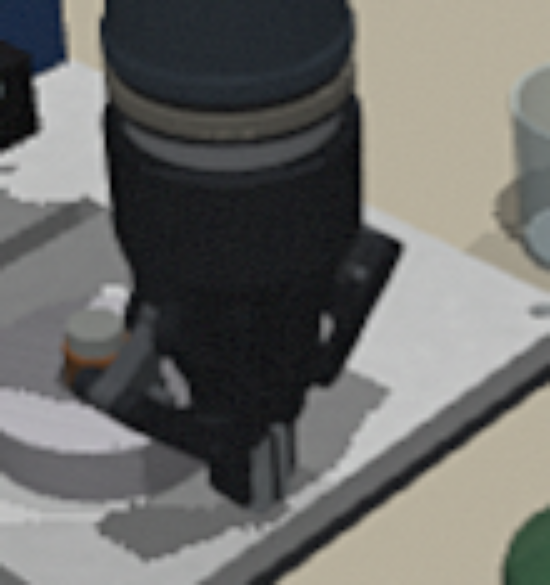

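```bash
python3 - <<'E'
from h import *
P=[(330,388),(400,240),(72,388),(150,310),(265,510)]
o,D=ray("side",[(200+a/5,140+b/4.5) for a,b in P])
for d in D:
    f=lambda P: own(P)[1]
    y0=f(o);y1=f(o+d); t=(-.130-y0)/(y1-y0); P=o+t*d; print((own(P)*1e3+[46.8,0]).round(),(P[2]*1e3).round())
E
```

```text
[  41. -130.] 66.0
[  77. -130.] 115.0
[ -68. -130.] 142.0
[ -35. -130.] 154.0
[   7. -130.] 26.0
```

Call:
{"api": "step_arm", "payload": {"commands": [[-0.003,0.004,-0.002,0],[-0.003,0.008,-0.002,0],[-0.003,0.012,-0.002,0],[-0.003,0.016,-0.002,0],[-0.003,0.02,-0.002,0],[-0.003,0.024,-0.002,0]]}}

```text
t: 4.42
tcp_pos: [0.5063, -0.008, 0.0445]
tool_rot: [-0.158, 0.688, 0.153, 0.691]
force: [1.6, -0.9, -1.6]
finger_gap: -0.002
```

```bash
python3 st.py; python3 - <<'E'
from h import *
for n in("side",): cv2.imwrite(f"pics/{n}3.png",optics.snapshot(n)[:,:,::-1])
b=cv2.imread("pics/side3.png")[110:270,150:310]
cv2.imwrite("pics/c3.png",cv2.resize(b,None,fx=3.7,fy=3.7))
E
```

```text
t 4.42 own mm [-45.7 -39.3] z 44.5 F [ 1.6 -0.9 -1.6] Fown [ 1.  -1.5] gap -0.0
ex,ey,down in tool [0.002 0.009 1.   ] [-0.008  1.    -0.009] [ 1.     0.008 -0.002] q [-0.23  0.68  1.87 -0.01  0.58 -0.67]
```

View pics/c3.png

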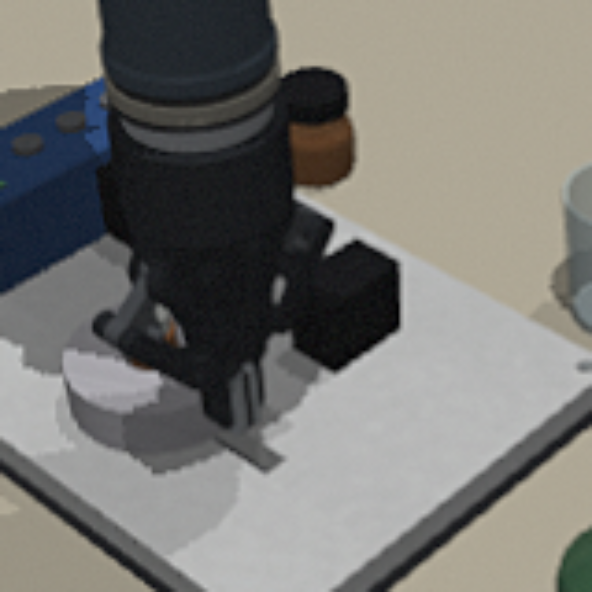

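```bash
python3 - <<'E'
from h import *
for z in (.07,.09,.1,.11,.12):
    print(z,*[((proj("side",world((x,-.039),z))[0]-[150,110])*3.7).round() for x in(-.0457,-.11,.02)])
E
```

```text
0.07 [228. 379.] [121. 450.] [327. 313.]
0.09 [224. 346.] [115. 417.] [325. 280.]
0.1 [222. 329.] [112. 400.] [324. 264.]
0.11 [220. 312.] [109. 383.] [323. 247.]
0.12 [218. 295.] [106. 365.] [322. 230.]
```

Call:
{"api": "step_arm", "payload": {"commands": [[0,0.004,0,0],[0,0.008,0,0],[0,0.012,0,0],[0,0.016,0,0],[0,0.02,0,0],[0,0.024,0,0],[0,0.028,0,0]]}}

```text
t: 5.05
tcp_pos: [0.4939, 0.0181, 0.0445]
tool_rot: [-0.158, 0.688, 0.154, 0.691]
force: [2.2, -2.9, 0.8]
finger_gap: 0.002
```

```bash
python3 st.py
```

```text
t 5.05 own mm [-45.4 -10.4] z 44.5 F [ 2.2 -2.9  0.8] Fown [ 0.7 -3.5] gap 0.0
ex,ey,down in tool [0.002 0.009 1.   ] [-0.007  1.    -0.009] [ 1.     0.007 -0.002] q [-0.19  0.67  1.9  -0.01  0.56 -0.62]
```

Call:
{"api": "step_arm", "payload": {"commands": [[0,0.002,0,0],[0,0.004,0,0],[0,0.005,0,0]]}}

```text
t: 5.3
tcp_pos: [0.4916, 0.0228, 0.0445]
tool_rot: [-0.158, 0.688, 0.154, 0.691]
force: [2.1, -2.4, 0.5]
finger_gap: 0.001
```

Call:
{"api": "step_arm", "payload": {"commands": [[0,0.001,0,0],[0,0.002,0,0]]}}

```text
t: 5.47
tcp_pos: [0.4913, 0.0243, 0.0445]
tool_rot: [-0.159, 0.688, 0.153, 0.691]
force: [2.1, -5.7, 0.6]
finger_gap: -0.001
```

```bash
python3 st.py;  python3 - <<'E'
from h import *
for n in("side",): cv2.imwrite(f"pics/{n}4.png",optics.snapshot(n)[:,:,::-1])
b=cv2.imread("pics/side4.png")[110:270,100:310]
cv2.imwrite("pics/c4.png",cv2.resize(b,None,fx=3.7,fy=3.7))
E
```

```text
t 5.47 own mm [-45.   -3.7] z 44.5 F [ 2.1 -5.7  0.6] Fown [-0.6 -6. ] gap -0.0
ex,ey,down in tool [0.003 0.008 1.   ] [-0.009  1.    -0.008] [ 1.     0.009 -0.003] q [-0.17  0.67  1.91 -0.01  0.55 -0.61]
```

View pics/c4.png

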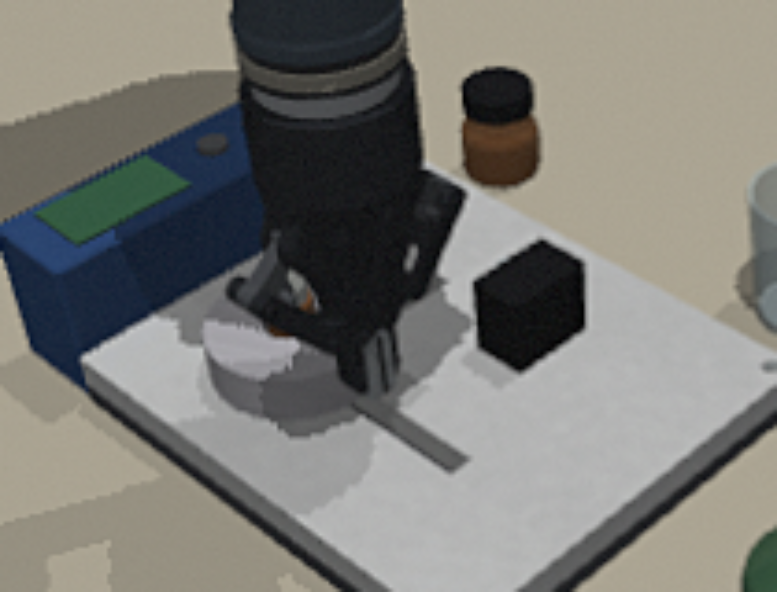

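Call:
{"api": "step_arm", "payload": {"commands": [[0,0.001,0,0],[0,0.002,0,0],[0,0.003,0,0]]}}

```text
t: 5.77
tcp_pos: [0.4922, 0.0252, 0.0448]
tool_rot: [-0.161, 0.686, 0.153, 0.693]
force: [4.5, -11.8, 0.7]
finger_gap: 0.001
```

```bash
python3 st.py
```

```text
t 5.77 own mm [-43.8  -3.3] z 44.8 F [  4.5 -11.8   0.7] Fown [ -1.1 -12.5] gap 0.0
ex,ey,down in tool [0.006 0.007 1.   ] [-0.013  1.    -0.007] [ 1.     0.013 -0.006] q [-0.17  0.67  1.91 -0.01  0.55 -0.61]
```

Call:
{"api": "step_arm", "payload": {"commands": [[0,-0.01,0,0],[0,-0.02,0,0],[-0.03,-0.025,0,0],[-0.06,-0.025,0,0],[-0.09,-0.025,0,0],[-0.1,-0.025,0,0]]}}

```text
t: 6.27
tcp_pos: [0.5028, 0.0031, 0.1482]
tool_rot: [-0.161, 0.686, 0.152, 0.694]
force: [-0.3, -0.3, -0.1]
finger_gap: -0.0
```

```bash
python3 st.py;python3 - <<'E'
from h import *
for n in("side",): cv2.imwrite(f"pics/{n}5.png",optics.snapshot(n)[:,:,::-1])
b=cv2.imread("pics/side5.png")[110:270,100:310]
cv2.imwrite("pics/c5.png",cv2.resize(b,None,fx=3.7,fy=3.7))
E
```

```text
t 6.27 own mm [-43.9 -27.8] z 148.2 F [-0.3 -0.3 -0.1] Fown [-0.4 -0.2] gap -0.0
ex,ey,down in tool [0.008 0.008 1.   ] [-0.014  1.    -0.008] [ 1.     0.014 -0.008] q [-0.21  0.49  1.83 -0.01  0.81 -0.65]
```

View pics/c5.png

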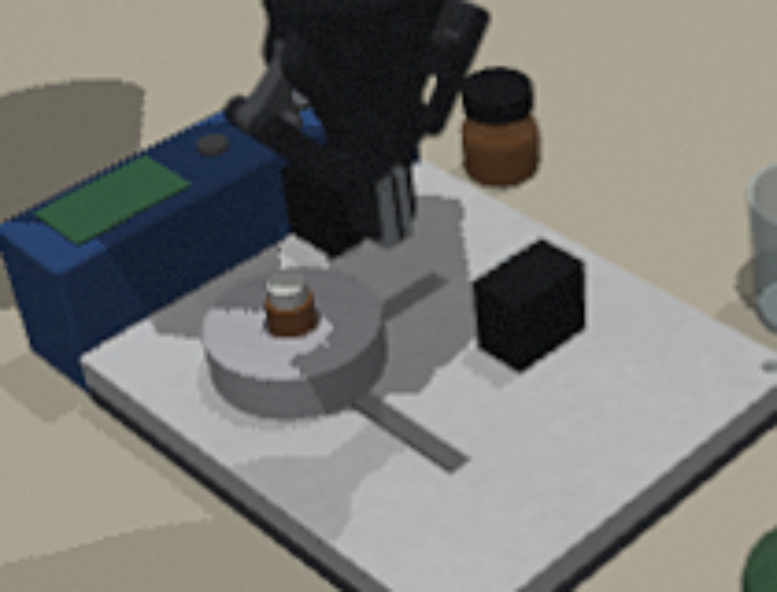

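Call:
{"api": "step_arm", "payload": {"commands": [[0,0,-0.02,0.12],[0,0,-0.04,0.24],[0,0,-0.06,0.36],[0,0.02,-0.074,0.48],[0,0.04,-0.074,0.6],[0,0.06,-0.074,0.72],[0,0.079,-0.074,0.84],[0,0.079,-0.074,0.9]]}}

```text
t: 6.98
tcp_pos: [0.3979, 0.0448, 0.1456]
tool_rot: [0.158, 0.685, -0.162, 0.692]
force: [0.0, -0.0, 0.4]
finger_gap: 0.001
```

Call:
{"api": "step_arm", "payload": {"commands": [[0,0,0,0.12],[0,0,0,0.24],[0,0,0,0.36],[0,0,0,0.48],[0,0,0,0.6],[0,0,0,0.67],[0,0,0,0.67]]}}

```text
t: 7.57
tcp_pos: [0.3966, 0.0449, 0.1448]
tool_rot: [0.377, 0.595, -0.379, 0.6]
force: [-0.3, 0.6, -0.9]
finger_gap: 0.002
```

```bash
python3 st.py
```

```text
t 7.57 own mm [-121.    56.3] z 144.8 F [-0.3  0.6 -0.9] Fown [0.  0.7] gap 0.0
ex,ey,down in tool [ 0.001  1.    -0.012] [-0.008 -0.012 -1.   ] [ 1.    -0.001 -0.008] q [-0.16  0.39  2.07 -0.01  0.68  0.97]
```

Call:
{"api": "step_arm", "payload": {"commands": [[0.03,0.003,0.006,0],[0.06,0.003,0.006,0],[0.08,0.003,0.006,0],[0.095,0.003,0.006,0],[0.101,0.003,0.006,0],[0.101,0.003,0.006,0]]}}

```text
t: 8.07
tcp_pos: [0.401, 0.0402, 0.0423]
tool_rot: [0.376, 0.597, -0.38, 0.598]
force: [0.7, -0.0, -0.4]
finger_gap: 0.004
```

```bash
python3 st.py;python3 - <<'E'
from h import *
for n in("side",): cv2.imwrite(f"pics/{n}6.png",optics.snapshot(n)[:,:,::-1])
b=cv2.imread("pics/side6.png")[110:270,100:310]
cv2.imwrite("pics/c6.png",cv2.resize(b,None,fx=3.7,fy=3.7))
E
```

```text
t 8.07 own mm [-119.2   50.2] z 42.3 F [ 0.7 -0.  -0.4] Fown [ 0.6 -0.3] gap 0.0
ex,ey,down in tool [-0.003  1.    -0.011] [-0.005 -0.011 -1.   ] [ 1.     0.003 -0.005] q [-0.18  0.64  2.13 -0.02  0.37  0.97]
```

View pics/c6.png

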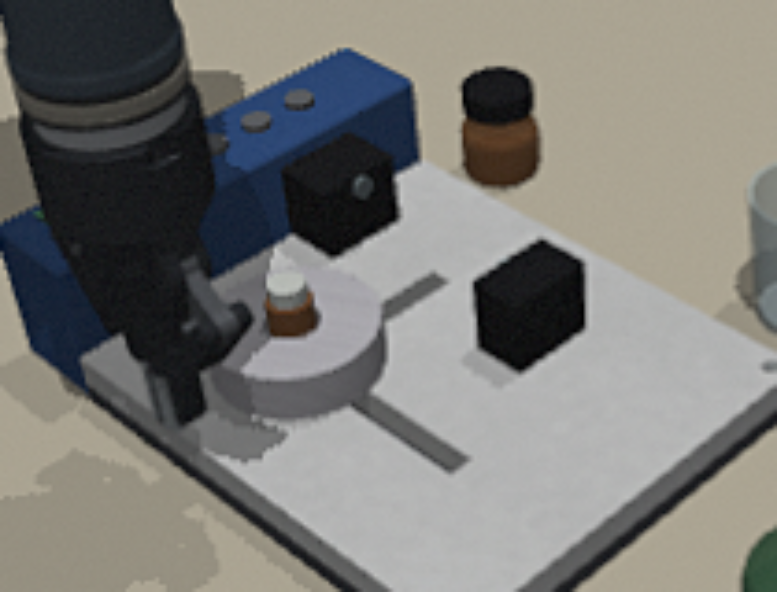

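Call:
{"api": "step_arm", "payload": {"commands": [[0,0.005,0,0],[0,0.01,0,0],[0,0.014,0,0],[0,0.017,0,0],[0,0.02,0,0],[0,0.023,0,0],[0,0.026,0,0],[0,0.03,0,0]]}}

```text
t: 8.78
tcp_pos: [0.4255, 0.0531, 0.0437]
tool_rot: [0.375, 0.598, -0.38, 0.597]
force: [-5.9, -4.4, 5.1]
finger_gap: 0.001
```

```bash
python3 st.py
```

```text
t 8.78 own mm [-91.5  51.1] z 43.7 F [-5.9 -4.4  5.1] Fown [-7.2 -1.4] gap 0.0
ex,ey,down in tool [-0.007  1.    -0.01 ] [-0.003 -0.01  -1.   ] [ 1.     0.007 -0.003] q [-0.13  0.65  2.06 -0.02  0.44  1.01]
```

Call:
{"api": "step_arm", "payload": {"commands": [[0,0.004,0.001,0],[0,0.008,0.001,0],[0,0.012,0.001,0],[0,0.016,0.001,0],[0,0.02,0.001,0],[0,0.024,0.001,0],[0,0.028,0.001,0],[0,0.032,0.001,0]]}}

```text
t: 9.45
tcp_pos: [0.4531, 0.0661, 0.0437]
tool_rot: [0.374, 0.599, -0.381, 0.596]
force: [-5.3, -3.5, 5.1]
finger_gap: -0.005
```

```bash
python3 st.py;python3 - <<'E'
from h import *
for n in("side",): cv2.imwrite(f"pics/{n}7.png",optics.snapshot(n)[:,:,::-1])
b=cv2.imread("pics/side7.png")[110:270,100:310]
cv2.imwrite("pics/c7.png",cv2.resize(b,None,fx=3.7,fy=3.7))
E
```

```text
t 9.45 own mm [-61.   50.6] z 43.7 F [-5.3 -3.5  5.1] Fown [-6.3 -0.8] gap -0.01
ex,ey,down in tool [-0.011  1.    -0.01 ] [-0.001 -0.01  -1.   ] [ 1.     0.011 -0.001] q [-0.1   0.66  1.98 -0.01  0.51  1.04]
```

View pics/c7.png

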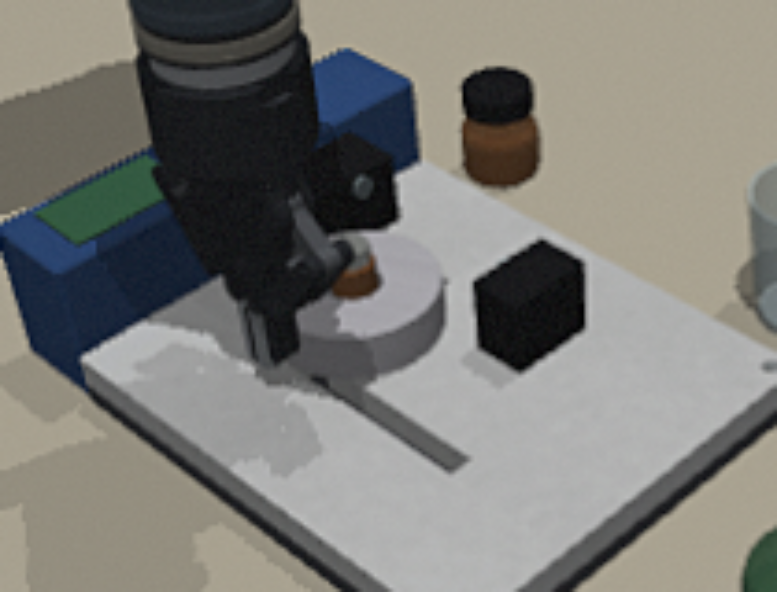

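Call:
{"api": "step_arm", "payload": {"commands": [[0,0.005,0,0],[0,0.01,0,0],[0,0.015,0,0],[0,0.02,0,0],[0,0.025,0,0],[0,0.03,0,0],[0,0.035,0,0],[0,0.04,0,0]]}}

```text
t: 10.17
tcp_pos: [0.4895, 0.0835, 0.0435]
tool_rot: [0.374, 0.6, -0.381, 0.596]
force: [-5.8, -3.9, 5.2]
finger_gap: -0.0
```

```bash
python3 st.py
```

```text
t 10.17 own mm [-20.7  50.3] z 43.5 F [-5.8 -3.9  5.2] Fown [-7. -1.] gap -0.0
ex,ey,down in tool [-0.011  1.    -0.009] [-0.001 -0.009 -1.   ] [ 1.     0.011 -0.002] q [-0.05  0.68  1.89 -0.01  0.58  1.08]
```

Call:
{"api": "step_arm", "payload": {"commands": [[0,0.003,0,0],[0,0.006,0,0],[0,0.009,0,0]]}}

```text
t: 10.42
tcp_pos: [0.4964, 0.0872, 0.0434]
tool_rot: [0.373, 0.601, -0.382, 0.595]
force: [-5.7, -3.3, 5.8]
finger_gap: 0.003
```

Call:
{"api": "step_arm", "payload": {"commands": [[0,0.001,0,0],[0,0.002,0,0],[0,0.003,0,0]]}}

```text
t: 10.67
tcp_pos: [0.4979, 0.0882, 0.0434]
tool_rot: [0.372, 0.601, -0.382, 0.595]
force: [-5.4, -4.4, 5.7]
finger_gap: -0.001
```

```bash
python3 st.py
```

```text
t 10.67 own mm [-11.   50.9] z 43.4 F [-5.4 -4.4  5.7] Fown [-6.8 -1.6] gap -0.0
ex,ey,down in tool [-0.017  1.    -0.008] [ 0.    -0.008 -1.   ] [1.    0.017 0.   ] q [-0.04  0.69  1.86 -0.01  0.61  1.1 ]
```

Force is still at sliding level, so I keep nudging until the force rises at the closed end.

Call:
{"api": "step_arm", "payload": {"commands": [[0,0.001,0,0],[0,0.002,0,0],[0,0.003,0,0],[0,0.004,0,0]]}}

```text
t: 11.0
tcp_pos: [0.498, 0.0886, 0.0434]
tool_rot: [0.369, 0.604, -0.384, 0.593]
force: [-10.6, -11.0, 10.0]
finger_gap: 0.001
```

Call:
{"api": "step_arm", "payload": {"commands": [[0,0.001,0,0],[0,0.002,0,0],[0,0.003,0,0],[0,0.003,0,0]]}}

```text
t: 11.33
tcp_pos: [0.4978, 0.089, 0.0433]
tool_rot: [0.367, 0.606, -0.385, 0.592]
force: [-7.4, -8.2, 6.7]
finger_gap: -0.005
```

```bash
python3 st.py
```

```text
t 11.33 own mm [-10.8  51.6] z 43.3 F [-7.4 -8.2  6.7] Fown [-10.3  -4.1] gap -0.01
ex,ey,down in tool [-0.032  0.999 -0.005] [ 0.003 -0.005 -1.   ] [0.999 0.032 0.003] q [-0.04  0.69  1.85 -0.02  0.63  1.1 ]
```

Call:
{"api": "step_arm", "payload": {"commands": [[0,-0.01,0,0],[0,-0.02,0,0],[0,-0.035,0,0],[-0.03,-0.04,0,0],[-0.06,-0.045,0,0],[-0.1,-0.05,0,0],[-0.14,-0.05,0,0],[-0.18,-0.05,0,0]]}}

```text
t: 12.0
tcp_pos: [0.4584, 0.0696, 0.2266]
tool_rot: [0.368, 0.605, -0.385, 0.592]
force: [1.5, -0.3, 0.1]
finger_gap: 0.0
```

```bash
python3 st.py;python3 - <<'E'
from h import *
for n in("side",): cv2.imwrite(f"pics/{n}8.png",optics.snapshot(n)[:,:,::-1])
b=cv2.imread("pics/side8.png")[110:270,100:310]
cv2.imwrite("pics/c8.png",cv2.resize(b,None,fx=3.7,fy=3.7))
E
```

```text
t 12.0 own mm [-54.7  51.4] z 226.6 F [ 1.5 -0.3  0.1] Fown [ 1.2 -0.9] gap 0.0
ex,ey,down in tool [-0.03   1.    -0.006] [ 0.003 -0.005 -1.   ] [1.    0.03  0.003] q [-0.08  0.33  1.81 -0.01  1.03  1.05]
```

View pics/c8.png

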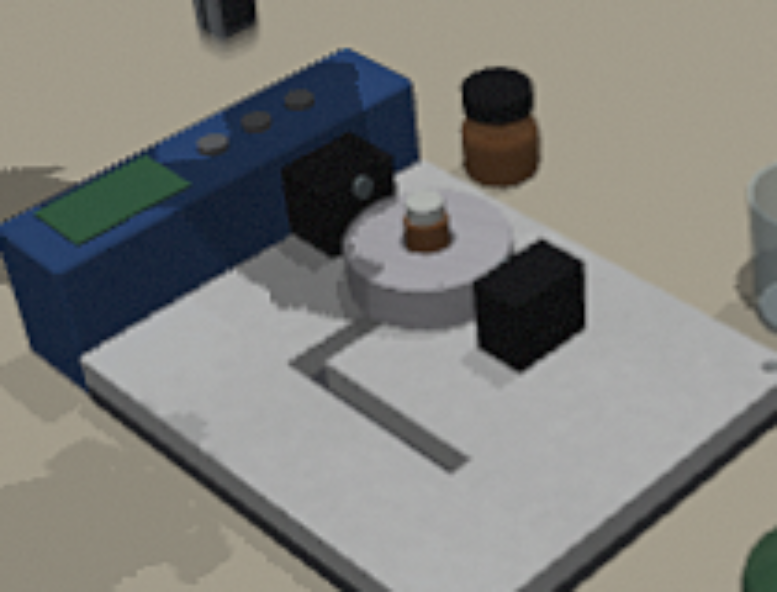

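The side view shows the drum between the heads with the vial upright. The drum's top centre is at about crop (429,242) and the cap at (425,197). I move the arm off to the left for a clear top view.

Call:
{"api": "step_arm", "payload": {"commands": [[-0.01,0,-0.04,0],[-0.02,0,-0.08,0],[-0.02,0,-0.12,0],[-0.02,0,-0.16,0],[-0.02,0,-0.2,0],[-0.02,0,-0.24,0],[-0.02,0,-0.28,0],[-0.02,0,-0.32,0]]}}

```text
t: 12.72
tcp_pos: [0.3246, 0.3605, 0.2522]
tool_rot: [0.371, 0.6, -0.381, 0.597]
force: [1.4, -0.0, 0.0]
finger_gap: -0.001
```

Call:
{"api": "step_arm", "payload": {"commands": [[0,0,-0.04,0],[0,0,-0.08,0],[0,0,-0.12,0],[0,0,-0.12,0]]}}

```text
t: 13.05
tcp_pos: [0.2699, 0.4753, 0.2517]
tool_rot: [0.372, 0.602, -0.377, 0.598]
force: [1.9, -0.8, 1.2]
finger_gap: -0.0
```

```bash
python3 st.py;python3 - <<'E'
from h import *
for n in("top","side"): cv2.imwrite(f"pics/{n}9.png",optics.snapshot(n)[:,:,::-1])
a=cv2.imread("pics/top9.png"); cv2.imwrite("pics/c9.png",cv2.resize(a[150:350,90:340],None,fx=3,fy=3,interpolation=cv2.INTER_CUBIC))
print("side block",own(plane("side",[(100+429/3.7,110+242/3.7)],.058))*1e3,"side cap",own(plane("side",[(100+424/3.7,110+199/3.7)],.082))*1e3)
th=np.linspace(0,6.28,90)
for n in("top","side"):
    im=cv2.imread(f"pics/{n}9.png")
    im=cv2.resize(im,None,fx=3,fy=3,interpolation=cv2.INTER_CUBIC)
    P=[world((.045+.045*np.cos(t),.05+.045*np.sin(t)),.058) for t in th]
    q=((proj(n,P)+.5)*3-.5).astype(int); 
    for u in q: cv2.circle(im,tuple(int(v) for v in u),1,(0,0,255),-1)
    c=q.mean(0).astype(int); cv2.imwrite(f"pics/f_{n}.png",im[c[1]-150:c[1]+150,c[0]-180:c[0]+180])
cv2.imwrite("pics/f.png",np.hstack([cv2.imread(f"pics/f_{n}.png") for n in("top","side")]))
E
```

```text
t 13.05 own mm [-46.3 498.7] z 251.7 F [ 1.9 -0.8  1.2] Fown [ 1.4 -1.6] gap -0.0
ex,ey,down in tool [-0.009  1.     0.001] [ 0.002  0.001 -1.   ] [1.    0.009 0.002] q [0.85 0.4  1.6  0.01 1.15 1.96]
side block [[42.73582097 46.40703763]] side cap [[45.7974161  50.62791956]]
```

View pics/c9.png

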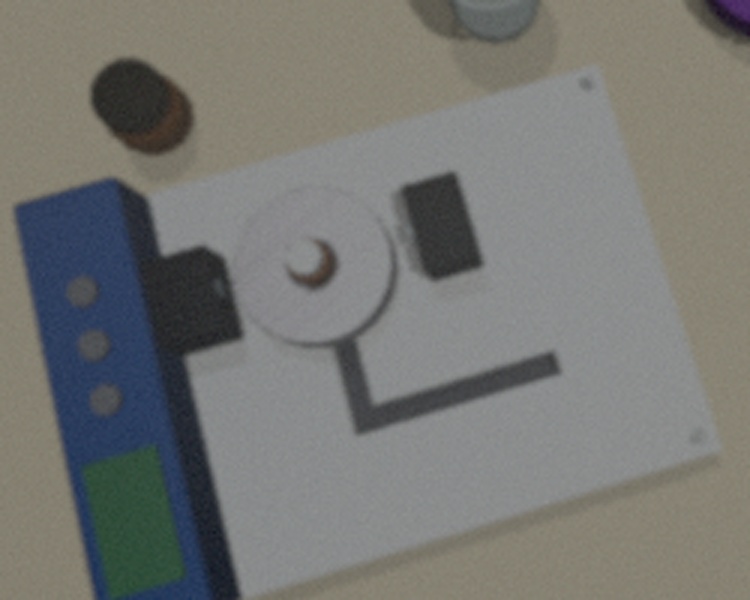

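View pics/f.png

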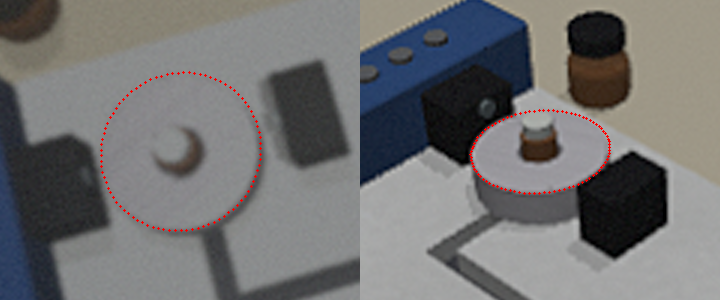

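```bash
python3 - <<'E'
from h import *
print(np.abs(telemetry.sense()['qd']).max()); manip.sign_off()
E
```

```text
0.05104965955466727
the job is handed in; nothing more can be done
```

The block is home at the closed end of the slot, with the vial still upright in it. I handed the job in at about 13 s of the 51 s allowed.

- **What I did:** I pushed the silver drum with the shut fingers along the first leg until the force rose from about 4 N to 12 N at the corner. I then lifted over, turned the tool 90°, and pushed the drum along the second leg between the heads. It stopped at the closed end with the push force rising from about 7 N to 10–15 N. After that I backed off, lifted and moved well clear.
- **Where it ended up:** in both views the block's top rim lies on the circle drawn for `slot_end`. The finger position at the stop puts the block's axis at about 45 mm along the reader's own x.
- **What disagreed:** a rough hand reading of the rim in the side view gave (43, 46) mm. The vial cap in the same view gave (46, 51) mm. I trusted the circle overlay and the force stop over the rim reading.
- **Everything else:** I did not touch the bottle, beaker, jar or purple look-alike. I did not measure their positions again afterwards.

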